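# Release a die trolley and catch it gently on a sloping rail

## Robot

A 6-joint arm with a two-finger parallel gripper is mounted at the origin on the work surface. World frame = base frame: x ahead of the robot, y to its left, z up, the work surface at z = 0. Lengths are in mm, angles in rad, forces in N, time in s.
With the tool pointing down it reaches from about 375 to 975 mm from the base axis. Payload 3.8 kg.
Tool frame: the origin (TCP) lies midway between the tips of the shut fingers; the grasp point (between the pads) lies 19 mm behind it (ctrl.grasp_offset is the distance from the TCP to the grasp point, in mm); z points along the fingers, y is the line along which they close (so a half turn about z gives the same grasp; the last joint's range is limited). The gripper opens to 85 mm and grips with 20 to 120 N. Pads are 22 mm wide; open, the fingers measure 114 mm over their backs; the gripper's body (76 mm by 85 mm) begins 54 mm behind the grasp point. The pads swing forward as they close: fully open they stand 13 mm farther back than shut.
Start: joints at [-1.254, 0.264, 1.604, -0, 1.274, -0.037], TCP at [233.858, -633.189, 208.38] pointing down, gripper open.
Joint ranges: [-2.63, 2.63], [-0.94, 2.18], [0.31, 2.57], [-1.31, 4.45], [0, 2.66], [-2.55, 2.55]. Speed limits (rad/s): [2.57, 2.57, 3.14, 3.14, 3.14, 3.14].

## Interface

Orientations are given as a unit quaternion [x, y, z, w].
In Python, from bench import ctrl gives the robot as it stands. The module is installed in compiled form; this text tells all that it offers.
- The arm moves only by the tool move_arm, never from a script. Its argument "deltas" is a list of rows, each a list of 7 numbers: the shift along the tool's x, y, z normalised to -1 to 1, where 1 is 0.5 m, then the turn, a rotation vector about the tool's x, y, z normalised to -1 to 1, where 1 is 90 degrees, then the closure, from 0 (fully open) to 1 (shut). A call has 1 to 12 rows; each row is the pose to reach, as a shift and turn from the pose commanded when the call began, along the tool's axes at that moment; what a row does not reach only later rows make up. A row lasts 1/8 s, in which the tool goes at most 62.5 mm and 10.7 degrees, less where a joint would pass 70% of its speed; a pose out of reach is approached as far as the arm can. A call with a number of a shift or a turn outside -1 to 1 is refused whole. A call with a gripper value outside its range is refused whole. The fingers move at their own pace and stop on an object; "newtons" is the grip in N (left out, the last holds). Time passes only in rows, so rows that repeat a pose let the fingers close. It gives the time, the measured TCP pose, the force, the opening and the grip force at its end, in the units of the state.
- ctrl.state(): the state, without advancing time (a new reading comes with each control period).
- ctrl.get_image(name): name is "side" or "top" or "wrist"; returns a dict with "frame" (420x560x3 uint8, red, green, blue), "range_z" (420x560 float32, mm along the optical axis (not along the pixel's ray), 0 where there is no reading), "vfov" (degrees; the focal length in pixels is half the picture's height over the tangent of half this angle, whatever the lens; pixels are square), "cx", "cy" (the principal point, pixels), "origin" and "rotation" of the camera in the world. Camera axes: x right, y down, z forward; pixel columns grow to the right and rows downward; lengths in mm; the calibration is good to about 2 mm. The wrist camera is an equidistant fisheye: a pixel r from the principal point sees the ray r / f radians off the axis. A picture is of the moment at which its call begins.
- ctrl.hand_in(): hands the job in; it is judged then, once.
Trained networks look in a picture, given as the dict that the camera call returned (one of the last four; its "shot" number tells which), for a name from the list of things; names that differ only in an ending like _2 or _b are one class to them, and where a whole thing is asked for, a point or a joint stands for the part that bears it (a point fixed in the world has none). Each returns a list of dicts, best first, with "confidence" (0 to 1); they miss things now and then, are a little off and sometimes report something else, mostly with a low value. They report only what shows in the picture. A call takes as long as a camera call.
- ctrl.trace(picture, name): "mask" (420x560 bool, what is visible of it) and "bbox" ([left, top, right, bottom] in pixels, round what is visible of it).
- ctrl.mark_of(picture, name): "at" ([column, row] in pixels: a listed point, or the origin of a listed thing).
The state is a dict: "time_s": time; "q": joint angles; "joint_velocities": joint speeds; "tau": joint torques, N m; "eef_pos": TCP position; "ee_rot": TCP orientation; "force": force on the tool from outside, world axes, zero at the start; "moment": the same for the moment, N m; "width": opening from 0.0 (shut) to 1.0 (fully open); "grip_force": force on a finger pad.
Only numpy, scipy, OpenCV 4.12 (cv2) and the standard library are available. Lean on these libraries where they do the work, as an engineer would, in place of code of your own. Each camera call takes 0.05 s, during which the arm holds its last target. There are 200 camera calls.

## Task

Press the thumb pad of the spring clip so that the trolley with the plaster die runs down the rail, and let it roll freely until its bumper has come out of the burr guard. Then catch it gently by its rubber bumper, giving way with it (a hand that just stands in its path hits too hard: keep every touch under 4 N), and hold it still on the slope for two seconds, clearly short of the end stop (30 mm or more). Then ease it down slowly until it rests against the stop and take the hand away; leave the tray, dappen holder and weight alone.

Things in the scene. Friction and masses are not known exactly. Their poses are not given: they have to be found in the camera images.
- rail: fixed sloping aluminium rail on two feet, track 620 long, 50 wide (all mm). Origin on the bench under its middle; its x axis is level and points downhill, z up, y to the left of x. The track top is 75 above the bench at x=0 and drops 0.0524 rad (3 deg) towards +x: z = 75 - 0.0524 x. The clip's release rod runs beside it at y=-62, top 48 above the track, x=-257 to 70.
- guard_end (a point): point on the track surface at the downhill end of the matte grey burr guard (rail x=0, y=0). The guard is an arch of 6 mm bars over the upper stretch from there to x=-228, 78 wide, its top 85 above the track. Downhill of it nothing stands over the track but the stop.
- stop (a point): point on the track surface at the uphill face of the rubber end stop (rail x=265, y=0), a block 18 long, 46 wide and 12 high above the track. The trolley's chassis stops on it; the bumper then stands 7 past this face, above the block, so fingertips must stay more than 12 above the track.
- trolley: wheeled steel trolley 44 wide with a yellow plaster die (top 67 above the track) that rolls along the rail only. Origin on the track under its middle, x axis down the slope. At rail x=-0.198 m in the clip, +0.220 against the stop. Mass 0.83 kg nominal (hidden 0.75 to 1.4 times), drag 1.4 N per m/s: starts at 0.51 m/s2, leaves the guard after 0.9 to 1.1 s at 0.2 to 0.28 m/s.
- bumper (a point): centre of the face of the trolley's rubber front bumper, 52 ahead of the trolley's origin in the rail's frame and 36 above the track. The face is 40 wide, from 14 to 58 above the track, and looks downhill; it comes out of the guard at rail x=0. The bumper plate is sprung: 12 of travel, 2500 N/m, damping 18 N per m/s. A hit at 0.1 m/s costs 3 to 4.5 N.
- pad (a point): centre of the top of the clip's steel thumb pad, 40 along the rail by 36 across, near rail x=50, y=-112, 48 above the track. It swings down about the release rod 50 away: 1.5 N to start, about 5 N fully down (16). Pressed 10 or more it lifts the tooth off the trolley's peg; keep it down until the trolley has run 20, else it may catch again. It springs back.
- tray: loose pink acrylic tray 110 x 160 x 25, on the bench beyond the rail; origin under its centre. Leave alone.
- dappen: loose chrome dappen holder, 52 wide and 40 high, on the bench beyond the rail; origin under its centre. Leave alone.
- weight: loose small bronze weight, 40 wide and 52 high with a neck, on the bench; origin under its centre. Leave alone.

How it is judged (in metres and radians):
On the way, in this order (a step that is already met when the one before it is completed fails the run):
1. the trolley has left the clip (x of trolley in the frame of rail above -0.17 m), for 0.05 s.
2. the trolley is caught and held still on the slope, past the guard and short of the stop, for 1.5 s (x of trolley in the frame of rail between -0.05 and 0.2 m and linear speed of trolley below 0.03 m/s), for 1.5 s.
At the end, for the whole second after the job is handed in: the trolley rests against the stop (within 10 mm), still, and let go (x of trolley in the frame of rail above 0.21 m and linear speed of trolley below 0.01 m/s); the robot touches nothing.
It fails at once if the trolley is touched before its bumper is out of the burr guard (x of bumper in the frame of rail below -0.005 m and (contact force between trolley and the fingers above 0.1 N or contact force between trolley and the arm above 0.1 N)).
It fails at once if the trolley is hit or pressed by the hand with more than 4 N (contact force between trolley and the fingers above 4 N or contact force between trolley and the arm above 4 N).
It fails at once if the trolley runs into the stop faster than 0.12 m/s (x of trolley in the frame of rail above 0.208 m and linear speed of trolley above 0.12 m/s).
It fails at once if the tray, the dappen holder or the weight is moved by more than 20 mm (distance of any of tray, dappen, weight from where it was at the start of the episode above 0.02 m).
It also fails if it takes over 42 s, if anything falls off the work surface, if the arm or the gripper's body presses on something with over 40 N, if the wrist force passes 120 N, or if a joint passes its speed limit or range.

## Working session

There is one attempt and no reset: what is moved stays moved. The work goes in short steps, Python scripts to look and compute and a tool call to move; the robot and the scene stay as the last step left them, time stands still between calls to the robot, and variables do not carry over. Pictures are saved under pics/ and viewed, at most 10 in all, crops included, and the job is handed in when it is done.

Besides the shell and the picture viewer there is one more tool, called after ">>>" as a command line: name --pt "numbers of a row" for each row, then --argument value for the rest. move_arm: Moves the arm, as the interface text tells. Its arguments: {"type":"object","properties":{"deltas":{"type":"array"},"newtons":{"type":"number"}},"required":["deltas"]}

```bash
mkdir -p pics; cat > h.py <<'E'
import numpy as np,cv2
from bench import ctrl
from scipy.spatial.transform import Rotation as R
def world(p,uv,z=None):
    f=p["frame"].shape[0]/2/np.tan(np.radians(p["vfov"])/2)
    u,v=uv
    d=np.array([(u-p["cx"])/f,(v-p["cy"])/f,1.])
    if z is None:
        r=p["range_z"][int(v)-2:int(v)+3,int(u)-2:int(u)+3]; r=r[r>0]; z=np.median(r)
    return np.array(p["origin"])+np.array(p["rotation"]).reshape(3,3)@(d*z)
def save(p,n): cv2.imwrite(f"pics/{n}.png",p["frame"][:,:,::-1])
E
python3 - <<'E'
from h import *
print(ctrl.state())
for c in["side","top"]:
    p=ctrl.get_image(c); save(p,c+"1")
    print(c,p["origin"],np.round(p["rotation"],3).tolist(),p["vfov"])
    for n in["rail","guard_end","stop","trolley","bumper","pad","tray","dappen","weight"]:
        for m in ctrl.mark_of(p,n)[:2]:
            try: print(n,np.round(m["at"]),round(m["confidence"],2),np.round(world(p,m["at"])))
            except Exception as e: print(n,m,e)
E
```

```text
{'time_s': 0.0, 'q': array([-1.25391219e+00,  2.64769217e-01,  1.60537750e+00, -2.52897865e-06,
        1.27368040e+00, -3.69172125e-02]), 'joint_velocities': array([ 0.00036201, -0.0003286 , -0.00102537, -0.00011859,  0.00164588,
       -0.00164052]), 'tau': array([ 1.01563401e-03, -5.15110338e+01, -3.67314327e+01, -2.25904555e-04,
        1.29228106e-02, -1.78079716e-05]), 'eef_pos': array([ 233.6087975 , -632.45791406,  207.0493572 ]), 'ee_rot': array([ 9.84393158e-01,  1.75979722e-01, -1.57080370e-04, -1.10613340e-03]), 'force': array([0.04092289, 0.37173117, 0.01779257]), 'moment': array([-0.00348645, -0.01562275,  0.04141217]), 'grip_force': 0.0, 'width': 0.9989104606695827}
side [538.16962636 743.30780623 668.70425819] [-0.014, 0.885, -0.465, 0.018] 57.531162288673315
rail {'at': [284.8, 257.4], 'confidence': 0.55} cannot reshape array of size 4 into shape (3,3)
guard_end {'at': [283.6, 231.6], 'confidence': 0.78} cannot reshape array of size 4 into shape (3,3)
stop {'at': [282.9, 186.0], 'confidence': 0.77} cannot reshape array of size 4 into shape (3,3)
trolley {'at': [291.8
[... 1224 characters left out ...]
ze 4 into shape (3,3)
bumper {'at': [189.5, 213.2], 'confidence': 0.69} cannot reshape array of size 4 into shape (3,3)
bumper {'at': [171.5, 219.4], 'confidence': 0.45} cannot reshape array of size 4 into shape (3,3)
pad {'at': [292.8, 261.3], 'confidence': 0.93} cannot reshape array of size 4 into shape (3,3)
tray {'at': [191.5, 129.4], 'confidence': 0.64} cannot reshape array of size 4 into shape (3,3)
tray {'at': [399.1, 299.9], 'confidence': 0.64} cannot reshape array of size 4 into shape (3,3)
dappen {'at': [325.8, 150.3], 'confidence': 0.97} cannot reshape array of size 4 into shape (3,3)
weight {'at': [402.0, 296.8], 'confidence': 0.77} cannot reshape array of size 4 into shape (3,3)
```

```bash
sed -i 's/np.array(p\["rotation"\]).reshape(3,3)/R.from_quat(p["rotation"]).as_matrix()/' h.py
cat >> h.py <<'E'
def plane(p,uv,h):
    a=world(p,uv,0.); b=world(p,uv,1.)-a
    return a+b*(h-a[2])/b[2]
E
python3 - <<'E'
from h import *
H=dict(guard_end=75,stop=61.1,trolley=85.4,bumper=75+.0524*146+36,pad=120.4,tray=0,dappen=0,weight=0)
for c in["side","top"]:
    p=ctrl.get_image(c)
    for n in H:
        for m in ctrl.mark_of(p,n)[:2]: 
            print(c,n,np.round(m["at"]),round(m["confidence"],2),np.round(plane(p,m["at"],H[n])),"depth",np.round(world(p,m["at"])))
E
```

```text
side guard_end [285. 233.] 0.91 [565. -13.  75.] depth [565. -17.  72.]
side stop [281. 186.] 0.96 [ 584. -262.   61.] depth [ 584. -267.   58.]
side trolley [290. 292.] 0.66 [549. 195.  85.] depth [548. 226. 119.]
side bumper [289. 263.] 0.58 [552. 144. 119.] depth [552. 150. 124.]
side pad [328. 207.] 0.59 [455. -65. 120.] depth [455. -71. 116.]
side pad [286. 236.] 0.34 [561.  54. 120.] depth [559. 106. 161.]
side tray [186. 309.] 0.75 [782. 171.  -0.] depth [782. 171.   0.]
side dappen [231. 229.] 0.67 [ 724. -126.    0.] depth [ 722. -117.    6.]
side weight [340. 196.] 0.52 [ 394. -306.    0.] depth [ 397. -284.   14.]
top guard_end [263. 214.] 0.64 [563.  -6.  75.] depth [547.  -9. 159.]
top stop [265. 214.] 0.16 [568. -11.  61.] depth [564. -11.  77.]
top trolley [170. 219.] 0.9 [549. 187.  85.] depth [543. 180. 117.]
top trolley [190. 214.] 0.44 [559. 147.  85.] depth [549. 137. 139.]
top bumper [189. 215.] 0.54 [552. 142. 119.] depth [548. 138. 139.]
top pad [290. 262.] 0.63 [457. -64. 120.] depth [457. -64. 121.]
top pad [396. 297.] 0.44 [ 391. -273.  120.] depth [ 395. -292.   32.]
top tray [192. 129.] 0.85 [779. 166.   0.] depth [778. 165.   4.]
top dappen [324. 155.] 0.98 [ 720. -142.    0.] depth [ 708. -139.   37.]
top weight [170. 223.] 0.73 [556. 206.   0.] depth [526. 170. 167.]
top weight [400. 299.] 0.61 [ 391. -307.    0.] depth [ 389. -296.   50.]
```

View pics/top1.png

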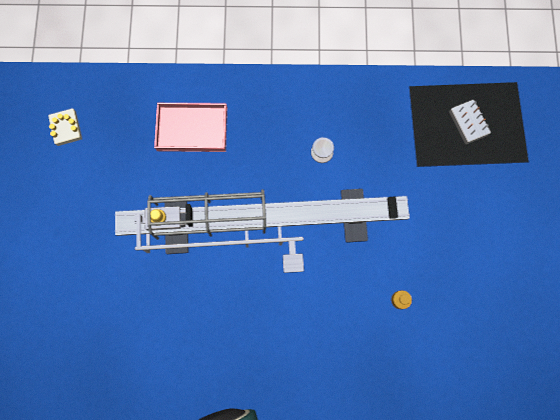

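View pics/side1.png

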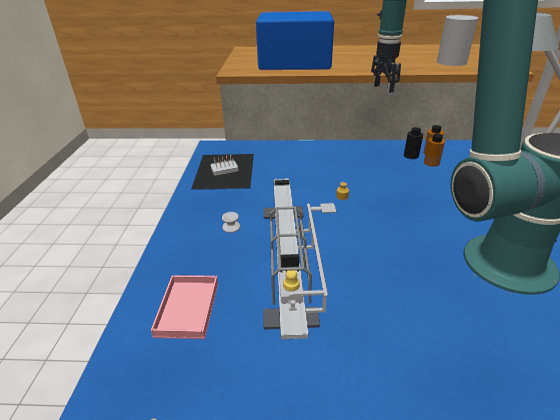

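```bash
python3 - <<'E'
from h import *
G=np.array([564.5,-8.]);th=np.radians(-85.6)
for c in["top","side"]:
    p=ctrl.get_image(c); z=p["range_z"]; f=210/np.tan(np.radians(p["vfov"])/2)
    v,u=np.mgrid[:420,:560]; d=np.stack([(u-p["cx"])/f,(v-p["cy"])/f,np.ones_like(z)],-1)*z[...,None]
    W=d@R.from_quat(p["rotation"]).as_matrix().T+p["origin"]
    U=np.array([np.cos(th),np.sin(th)]);L=np.array([-U[1],U[0]])
    s=(W[...,:2]-G)@U; l=(W[...,:2]-G)@L; h=W[...,2]-(75-.0524*s)
    S=[];C=[]
    for a in list(range(-300,-240,10))+list(range(10,255,10)):
        m=(z>0)&(abs(s-a)<5)&(abs(l)<40)&(abs(h)<5)
        if m.sum()>8: S.append(a);C.append((l[m].min()+l[m].max())/2)
    print(c,"lat slope/offset",np.polyfit(S,C,1).round(4),"h",np.median(h[(abs(l)<15)&(s>20)&(s<240)&(abs(h)<8)]))
    m=(z>0)&(abs(l)<20)&(h>8)&(h<16)&(s>240); print(" stop s",np.percentile(s[m],[2,98]).round(1))
    m=(z>0)&(abs(l)<23)&(abs(h)<6);print(" track s",np.percentile(s[m],[.3,99.7]).round(1))
    m=(z>0)&(abs(l+112)<40)&(abs(s-50)<60)&(abs(h-48)<6);print(" pad",s[m].min(),s[m].max(),l[m].min(),l[m].max(),np.median(h[m]))
    # bumper
    m=(z>0)&(abs(l)<15)&(h>20)&(h<60)&(s<-100);print(" bumper smax",np.percentile(s[m],[90,98]).round(1))
E
```

```text
top lat slope/offset [-2.6000e-03 -2.9478e+00] h 0.7791041940179468
 stop s [264.5 281.8]
 track s [-308.4  307.5]
 pad 31.888183901147393 71.8113524354245 -130.6134852749755 -72.17697432081015 48.42469453872707
 bumper smax [-148.9 -145.9]
side lat slope/offset [-2.5000e-03 -2.8786e+00] h -1.7661058360460018
 stop s [ 260.8 1049.5]
 track s [-311.7 1049.4]
 pad 28.791680887338263 71.33313349119737 -129.4628728112231 -72.0215358109063 45.743687050066654
 bumper smax [-155.7 -150.2]
```

>>> move_arm --pt "0.809 -0.91 0.077 0 0 -0.822 1" --pt "0.809 -0.91 0.077 0 0 -0.822 1" --pt "0.809 -0.91 0.077 0 0 -0.822 1" --pt "0.809 -0.91 0.077 0 0 -0.822 1" --pt "0.809 -0.91 0.077 0 0 -0.822 1" --pt "0.809 -0.91 0.077 0 0 -0.822 1" --pt "0.809 -0.91 0.077 0 0 -0.822 1" --pt "0.809 -0.91 0.077 0 0 -0.822 1" --pt "0.809 -0.91 0.077 0 0 -0.822 1" --pt "0.809 -0.91 0.077 0 0 -0.822 1" --pt "0.809 -0.91 0.077 0 0 -0.822 1" --pt "0.809 -0.91 0.077 0 0 -0.822 1" --newtons 40

```text
time_s: 3.5
eef_pos: [455.6, -66.4, 170.0]
ee_rot: [0.68, 0.733, -0.0, 0.0]
force: [-0.3, -0.9, 0.3]
width: 0.002
grip_force: 0.0
```

>>> move_arm --pt "-0.04 0.1 0 0 0 0 1" --pt "-0.08 0.22 0 0 0 0 1" --pt "-0.08 0.22 0.1 0 0 0 1" --pt "-0.08 0.22 0.156 0 0 0 1"

```text
time_s: 4.0
eef_pos: [567.4, -100.2, 89.6]
ee_rot: [0.681, 0.732, -0.001, -0.001]
force: [-0.1, 0.3, -0.3]
width: 0.003
grip_force: 0.0
```

```bash
python3 - <<'E'
from h import *
for c in["top","side","wrist"]:
    p=ctrl.get_image(c); save(p,c+"2")
    if c=="wrist": print(p["vfov"],p["cx"],p["cy"],p["origin"],p["rotation"])
s=ctrl.state();print(s["time_s"],s["eef_pos"],s["force"],s["joint_velocities"].round(3))
a,b,c=[cv2.imread(f"pics/{n}2.png") for n in("top","side","wrist")]
cv2.imwrite("pics/m2.png",cv2.resize(np.vstack([np.hstack([a,b]),np.hstack([c,c*0])]),(800,600),interpolation=cv2.INTER_AREA))
E
```

```text
65.70646984690485 277.77335474611465 213.93876255722347 [561.35492905 -33.08736363 253.30620426] [9.90761618e-01 3.58430515e-02 2.22286264e-04 1.30792365e-01]
4.15 [566.15549975 -99.32603442  90.0026026 ] [-0.17464049  0.98084781 -0.92103434] [ 0.01  -0.039 -0.045  0.003  0.002  0.003]
```

View pics/m2.png

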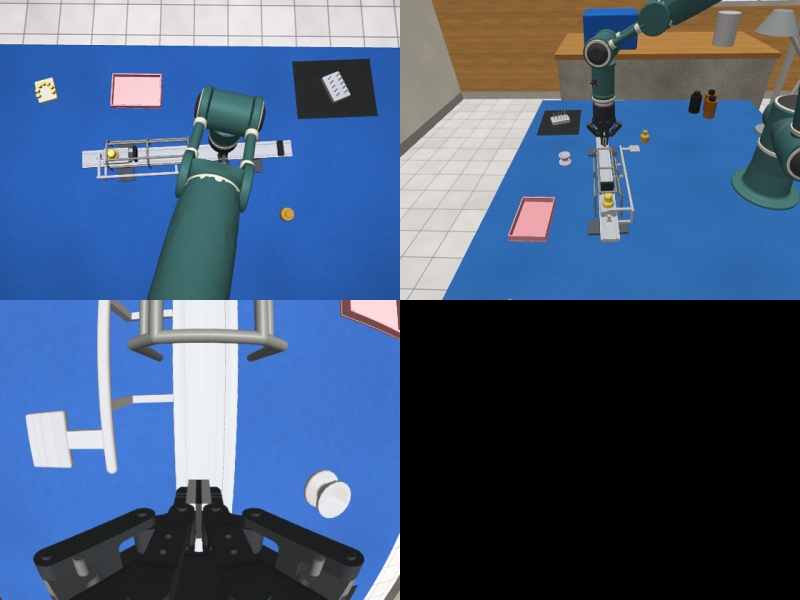

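```bash
cat >> h.py <<'E'
G=np.array([561.6,-8.]);th=np.radians(-85.75);U=np.array([np.cos(th),np.sin(th)]);L=np.array([-U[1],U[0]])
def rail(W):
    W=np.asarray(W); s=(W[...,:2]-G)@U; return s,(W[...,:2]-G)@L,W[...,2]-(75-.0524*s)
def wristcloud():
    t=ctrl.state(); p=ctrl.get_image("wrist"); z=p["range_z"]; f=210/np.tan(np.radians(p["vfov"])/2)
    v,u=np.mgrid[:420,:560]; x=u-p["cx"];y=v-p["cy"];r=np.hypot(x,y)+1e-9; k=np.tan(np.minimum(r/f,1.4))/r
    W=(np.stack([x*k,y*k,np.ones_like(z)],-1)*z[...,None])@R.from_quat(p["rotation"]).as_matrix().T+p["origin"]
    return t,p,z>0,*rail(W)
def meas(n=2):
    for i in range(n):
        t,p,ok,s,l,h=wristcloud(); T=rail(t["eef_pos"])
        m=ok&(abs(l)<18)&(h>25)&(h<64)&(s<T[0]-13)
        b=np.percentile(s[m],98) if m.sum()>30 else None
        print("t %.3f bumper %s n%d  tcp s %.1f l %.1f h %.1f  F %s"%(t["time_s"],b,m.sum(),*T,t["force"].round(2)))
    return p
E
python3 - <<'E'
from h import *
t,p,ok,s,l,h=wristcloud(); T=rail(t["eef_pos"]);print(T)
for a in range(5,65,10):
    m=ok&(abs(h-a)<5)&(abs(l-T[1])<25)&(abs(s-T[0])<30)
    if m.sum()>5: print(a,m.sum(),(np.percentile(s[m],[1,10])-T[0]).round(1),np.percentile(l[m],[2,98]).round(1))
m=ok&(abs(l)<15)&(abs(h)<6)&(s<70);print("track h",np.median(h[m]))
m=ok&(abs(h-85)<5)&(abs(l)<30)&(s>-60);print("guard s",np.percentile(s[m],[2,98]))
meas(1)
E
```

```text
(np.float64(91.41250593705773), np.float64(-2.2250615545481063), np.float64(19.792617909184642))
5 3084 [-29.5 -25.9] [-22.4  21.8]
45 131 [-12.  -11.8] [-12.4   9.3]
55 536 [-12.  -11.7] [-14.6  11. ]
track h 0.12052234551373431
guard s [-14.81731687  95.1206061 ]
t 4.200 bumper None n0  tcp s 91.6 l -0.6 h 21.7  F [ 0.57 -0.19  0.86]
```

>>> move_arm --pt "0 0 -0.1 0 0 0 1" --pt "0.04 -0.1 -0.14 0 0 0 1" --pt "0.08 -0.22 -0.14 0 0 0 1" --pt "0.08 -0.22 -0.076 0 0 0 1" --pt "0.08 -0.22 -0.076 0 0 0 1" --pt "0.08 -0.22 -0.076 0 0 0 1"

```text
time_s: 5.0
eef_pos: [457.3, -66.7, 131.9]
ee_rot: [0.681, 0.733, 0.001, 0.001]
force: [0.3, 0.1, 0.7]
width: -0.0
grip_force: 0.0
```

>>> move_arm --pt "0 0 0.048 0 0 0 1" --pt "0 0 0.048 0 0 0 1" --pt "0 0 0.048 0 0 0 1" --pt "0 0 0.048 0 0 0 1" --pt "-0.03 0.05 -0.02 0 0 0 1" --pt "-0.08 0.14 -0.02 0 0 0 1" --pt "-0.11 0.22 0.03 0 0 0 1" --pt "-0.11 0.22 0.078 0 0 0 1"

```text
time_s: 6.0
eef_pos: [573.7, -114.3, 91.8]
ee_rot: [0.681, 0.733, 0.001, 0.002]
force: [-0.2, 0.0, -0.2]
width: 0.002
grip_force: 0.0
```

```bash
python3 - <<'E'
from h import *
meas(2); print(ctrl.state()["time_s"])
E
```

```text
t 6.000 bumper None n0  tcp s 106.9 l 4.2 h 22.4  F [-0.16  0.01 -0.22]
t 6.050 bumper None n0  tcp s 105.3 l -0.4 h 17.8  F [-1.29  0.31 -2.87]
6.1
```

```bash
python3 - <<'E'
from h import *
t,p,ok,s,l,h=wristcloud(); save(p,"w3"); T=rail(t["eef_pos"]); print(T)
m=ok&(abs(l)<18)&(s<T[0]-13); print(m.sum(), s[m].min(), h[m].max(), np.percentile(h[m],[50,90,99]))
E
```

```text
(np.float64(104.80256714555412), np.float64(-1.6648709990147472), np.float64(18.568973529976887))
27030 -36.18466671850533 144.54409804002944 [ 83.37888591 138.52650222 143.44990826]
```

View pics/w3.png

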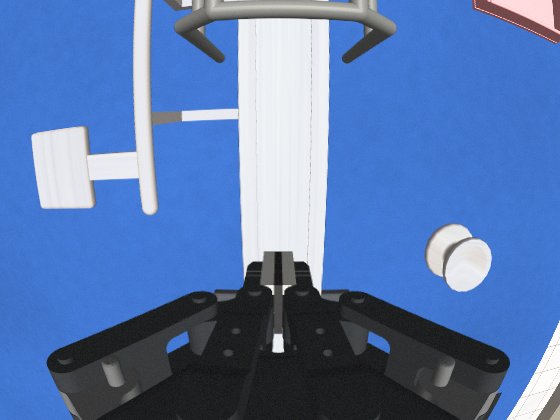

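```bash
python3 - <<'E'
from h import *
p=meas(1); save(p,"w4")
p=ctrl.get_image("side"); y=cv2.inRange(cv2.cvtColor(p["frame"],cv2.COLOR_RGB2HSV),(18,120,100),(35,255,255)); 
z=p["range_z"]; v,u=np.nonzero(y)
k=(u>240)&(u<330)&(v>180); print(k.sum(), u[k].mean(),v[k].mean()); 
print(rail(world(p,(u[k].mean(),v[k].mean()))), ctrl.state()["time_s"]); save(p,"s4")
E
```

```text
t 6.150 bumper None n0  tcp s 104.9 l -1.1 h 20.1  F [-0.61 -0.58  0.17]
258 290.8720930232558 280.62015503875966
(np.float64(-224.6022460869016), np.float64(1.3187129453966353), np.float64(52.52835498795271)) 6.25
```

>>> move_arm --pt "0 0 -0.1 0 0 0 1" --pt "0.04 -0.1 -0.12 0 0 0 1" --pt "0.11 -0.22 -0.12 0 0 0 1" --pt "0.11 -0.22 -0.078 0 0 0 1" --pt "0.11 -0.22 -0.078 0 0 0 1" --pt "0.11 -0.22 -0.078 0 0 0 1" --pt "0.11 -0.22 -0.078 0 0 0 1"

```text
time_s: 7.12
eef_pos: [457.2, -66.7, 131.1]
ee_rot: [0.68, 0.733, 0.001, 0.001]
force: [-0.2, 0.4, -0.2]
width: -0.0
grip_force: 0.0
```

```bash
python3 - <<'E'
from h import *
t,p,ok,s,l,h=wristcloud(); save(p,"w5"); T=rail(t["eef_pos"]); print(t["time_s"],T)
m=ok&(h>40)&(h<54)&(l<-85)&(l>-140)&(s>0)&(s<T[0]-14);print(np.percentile(s[m],[1,99]),np.percentile(l[m],[1,50,99]),np.median(h[m]))
E
```

```text
7.125 (np.float64(50.78617684276734), np.float64(-108.42843089772379), np.float64(58.78892069886615))
[31.73712649 36.61489585] [-125.96485533 -108.67116683  -91.30975567] 47.705203841918404
```

View pics/w5.png

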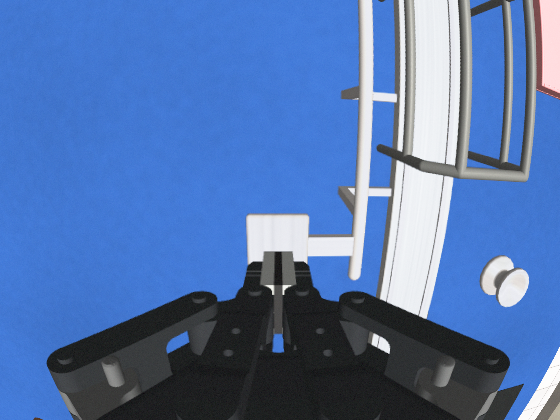

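>>> move_arm --pt "0 0 0.048 0 0 0 1" --pt "0 0 0.048 0 0 0 1"

```text
time_s: 7.42
eef_pos: [454.4, -66.1, 104.4]
ee_rot: [0.68, 0.733, -0.001, -0.002]
force: [-0.3, 0.0, 0.1]
width: 0.004
grip_force: 0.0
```

```bash
python3 - <<'E'
from h import *
s=ctrl.state();print(s["eef_pos"],s["force"],s["moment"])
E
```

```text
[454.41620977 -66.10321826 104.41263308] [-0.2924112   0.0327851   0.07511111] [0.05016519 0.0135657  0.03632839]
```

```bash
python3 - <<'E'
from h import *
t,p,ok,s,l,h=wristcloud(); save(p,"w6"); T=rail(t["eef_pos"]); print(t["time_s"],T,t["force"])
for a in range(-135,-80,5):
    m=ok&(h>20)&(h<54)&(abs(l-a)<2.5)&(s>28)&(s<T[0]-14)
    if m.sum()>3: print(a,m.sum(),np.median(h[m]).round(1))
q=ctrl.get_image("side")
y=cv2.inRange(cv2.cvtColor(q["frame"],cv2.COLOR_RGB2HSV),(18,120,100),(35,255,255)); v,u=np.nonzero(y);k=(u>240)&(u<330)&(v>180); print(k.sum(), u[k].mean(),v[k].mean())
save(q,"s6")
a=cv2.resize(cv2.imread("pics/s6.png")[150:350,240:380],(400,571)); b=cv2.resize(cv2.imread("pics/w6.png")[150:,140:420],(400,386))
o=np.zeros((571,800,3),np.uint8);o[:,:400]=a;o[:386,400:]=b;cv2.imwrite("pics/m6.png",o)
E
```

```text
7.425 (np.float64(50.00021629308916), np.float64(-111.1949964236265), np.float64(32.032644414391825)) [-0.2924112   0.0327851   0.07511111]
-125 79 47.5
-120 115 47.6
-115 107 47.6
-110 108 47.6
-105 118 47.6
-100 110 47.5
-95 106 47.5
-90 31 47.4
257 290.85603112840465 280.6575875486381
```

View pics/m6.png

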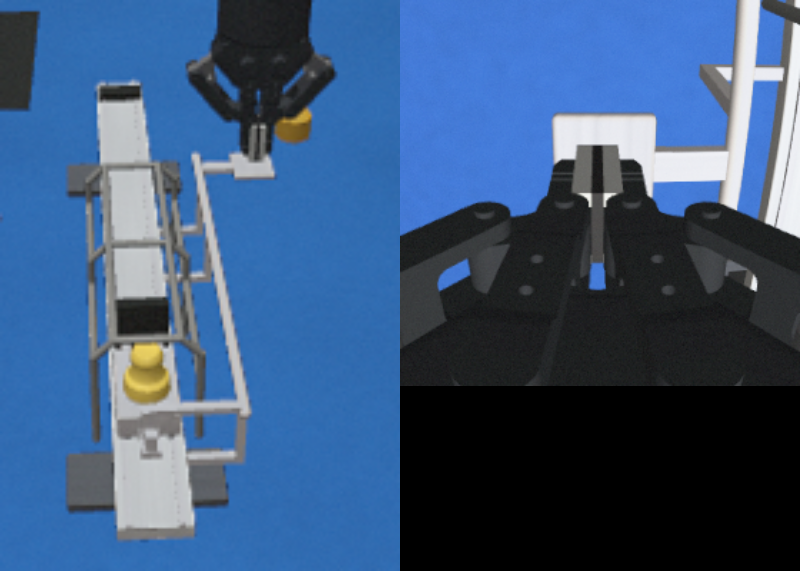

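```bash
python3 - <<'E'
from h import *
t=ctrl.state();T=rail(t["eef_pos"]);p=ctrl.get_image("side");z=p["range_z"];f=210/np.tan(np.radians(p["vfov"])/2)
v,u=np.mgrid[:420,:560]
W=(np.stack([(u-p["cx"])/f,(v-p["cy"])/f,np.ones_like(z)],-1)*z[...,None])@R.from_quat(p["rotation"]).as_matrix().T+p["origin"]
s,l,h=rail(W);g=p["frame"].mean(2)
print(T,t["force"])
for r in range(188,216):
    c=[328,330,332,334];print(r,[(int(g[r,k]),*np.round([s[r,k],l[r,k],h[r,k]]).astype(int).tolist()) for k in c])
E
```

```text
(np.float64(50.37578481825321), np.float64(-109.73877138103033), np.float64(33.72392016129794)) [-0.38646184 -0.84243208 -0.72158074]
188 [(29, 37, -104, 111), (50, 54, -112, 101), (33, 36, -114, 111), (34, 38, -119, 110)]
189 [(29, 39, -105, 107), (39, 51, -112, 100), (31, 41, -115, 105), (29, 39, -120, 106)]
190 [(31, 36, -105, 105), (34, 51, -112, 97), (31, 39, -115, 104), (32, 41, -120, 102)]
191 [(34, 36, -105, 103), (32, 48, -112, 96), (28, 36, -114, 102), (33, 37, -120, 101)]
192 [(29, 36, -105, 100), (42, 45, -111, 94), (23, 39, -115, 98), (32, 35, -119, 100)]
193 [(50, 37, -105, 96), (42, 43, -111, 93), (80, 37, -115, 96), (26, 37, -120, 96)]
194 [(108, 39, -106, 93), (49, 42, -111, 91), (154, 39, -116, 92), (26, 41, -121, 90)]
195 [(113, 40, -106, 89), (27, 39, -111, 89), (113, 39, -116, 89), (24, 43, -121, 86)]
196 [(114, 38, -106, 87), (43, 38, -111, 87), (98, 39, -116, 86), (27, 41, -121, 85)]
197 [(112, 38, -106, 84), (46, 38, -111, 84), (97, 37, -116, 84), (23, 44, -122, 80)]
198 [(114, 38, -106, 81), (43, 39, -111, 81), (97, 39, -116, 80), (25, 41, -122, 79)]
199 [(11
[... 819 characters left out ...]
-114, 46), (189, 44, -119, 47), (197, 44, -124, 47)]
209 [(191, 41, -108, 46), (189, 40, -113, 47), (191, 37, -118, 48), (195, 39, -123, 47)]
210 [(192, -751, 32, 554), (189, 37, -113, 46), (192, 36, -118, 46), (193, 35, -123, 46)]
211 [(185, 31, -107, 47), (180, 32, -112, 46), (178, 33, -117, 45), (171, 33, -123, 44)]
212 [(110, 31, -107, 44), (109, 31, -112, 43), (105, 30, -117, 44), (104, 34, -123, 41)]
213 [(111, 194, -136, -67), (107, 193, -142, -66), (110, 193, -148, -67), (111, 192, -154, -66)]
214 [(112, 187, -135, -66), (109, 189, -142, -67), (111, 187, -148, -66), (110, 188, -154, -67)]
215 [(116, 186, -135, -69), (112, 186, -141, -69), (111, 184, -147, -68), (112, 183, -153, -67)]
```

>>> move_arm --pt "0 -0.016 0 0 0 0 1" --pt "0 -0.016 0 0 0 0 1" --pt "0 -0.016 0 0 0 0 1"

```text
time_s: 7.95
eef_pos: [447.8, -66.9, 106.3]
ee_rot: [0.68, 0.733, 0.0, 0.0]
force: [0.1, 0.0, -0.8]
width: 0.002
grip_force: 0.0
```

>>> move_arm --pt "0 0 0.039 0 0 0 1" --pt "0 0 0.039 0 0 0 1" --pt "0 0 0.039 0 0 0 1" --pt "0 0 0.039 0 0 0 1" --pt "-0.03 0.05 -0.02 0 0 0 1" --pt "-0.08 0.15 -0.02 0 0 0 1" --pt "-0.11 0.236 0.03 0 0 0 1" --pt "-0.11 0.236 0.052 0 0 0 1"

```text
time_s: 8.95
eef_pos: [571.5, -113.7, 78.2]
ee_rot: [0.681, 0.733, -0.0, -0.0]
force: [-0.1, 0.6, -0.3]
width: 0.004
grip_force: 0.0
```

```bash
python3 - <<'E'
from h import *
p=meas(2); save(p,"w7"); print(ctrl.state()["time_s"])
E
```

```text
t 8.950 bumper None n0  tcp s 106.1 l 2.0 h 8.8  F [-0.08  0.62 -0.28]
t 9.000 bumper -10.673735972598095 n1095  tcp s 105.0 l -1.0 h 7.0  F [-1.24 -0.11 -1.42]
9.05
```

```bash
python3 - <<'E'
from h import *
meas(2); print(ctrl.state()["time_s"])
E
```

```text
t 9.050 bumper 1.098050958521263 n3505  tcp s 104.6 l -2.1 h 7.8  F [-0.86 -0.2   0.32]
t 9.100 bumper 12.425530777418391 n4931  tcp s 104.5 l -1.8 h 9.0  F [ 0.21 -0.16  0.84]
9.15
```

>>> move_arm --pt "0 0 0 0 0 0 1" --pt "-0.02 0 0.001 0 0 0 1" --pt "-0.064 0 0.0034 0 0 0 1" --pt "-0.118 0 0.0062 0 0 0 1" --pt "-0.171 0 0.009 0 0 0 1" --pt "-0.214 0 0.0112 0 0 0 1" --pt "-0.246 0 0.0129 0 0 0 1" --pt "-0.268 0 0.014 0 0 0 1" --pt "-0.28 0 0.0147 0 0 0 1" --pt "-0.285 0 0.015 0 0 0 1" --pt "-0.286 0 0.015 0 0 0 1" --pt "-0.286 0 0.015 0 0 0 1"

```text
time_s: 10.65
eef_pos: [580.0, -255.0, 72.3]
ee_rot: [0.68, 0.733, 0.0, -0.0]
force: [-0.8, 0.1, -0.2]
width: -0.002
grip_force: 0.2
```

```bash
python3 - <<'E'
from h import *
p=meas(2); save(p,"w8"); print(ctrl.state()["time_s"])
E
```

```text
t 10.650 bumper 233.12485096853058 n15154  tcp s 247.7 l 0.1 h 10.3  F [-0.76  0.09 -0.2 ]
t 10.700 bumper 233.1260987671886 n15124  tcp s 247.7 l 0.0 h 10.3  F [-0.19 -0.46 -1.1 ]
10.75
```

View pics/w8.png

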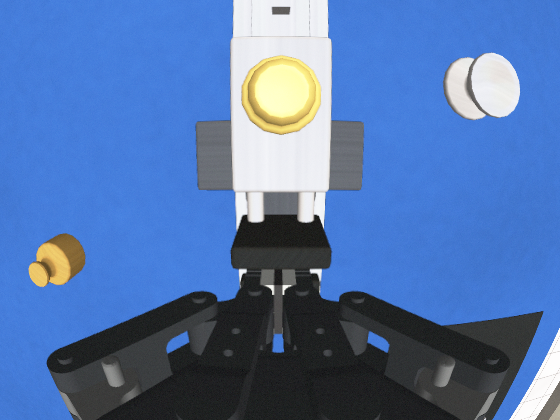

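>>> move_arm --pt "0 0 0 0 0 0 1" --pt "0 0 0 0 0 0 1" --pt "0 0 0 0 0 0 1" --pt "0 0 0 0 0 0 1" --pt "0 0 0 0 0 0 1" --pt "0 0 0 0 0 0 1" --pt "0 0 0 0 0 0 1" --pt "0 0 0 0 0 0 1" --pt "0 0 0 0 0 0 1" --pt "0 0 0 0 0 0 1" --pt "0 0 0 0 0 0 1" --pt "0 0 0 0 0 0 1"

```text
time_s: 12.25
eef_pos: [580.0, -255.6, 72.4]
ee_rot: [0.68, 0.733, -0.0, 0.0]
force: [-0.1, -0.4, -0.2]
width: 0.001
grip_force: 0.2
```

>>> move_arm --pt "0 0 0 0 0 0 1" --pt "0 0 0 0 0 0 1" --pt "0 0 0 0 0 0 1" --pt "0 0 0 0 0 0 1" --pt "0 0 0 0 0 0 1" --pt "0 0 0 0 0 0 1" --pt "0 0 0 0 0 0 1" --pt "0 0 0 0 0 0 1"

```text
time_s: 13.25
eef_pos: [580.0, -255.5, 72.4]
ee_rot: [0.68, 0.733, 0.0, -0.0]
force: [0.3, -0.1, -0.7]
width: -0.0
grip_force: 0.2
```

>>> move_arm --pt "-0.003 0 0 0 0 0 1" --pt "-0.007 0 0 0 0 0 1" --pt "-0.012 0 0.001 0 0 0 1" --pt "-0.017 0 0.001 0 0 0 1" --pt "-0.022 0 0.001 0 0 0 1" --pt "-0.027 0 0.001 0 0 0 1" --pt "-0.032 0 0.002 0 0 0 1" --pt "-0.037 0 0.002 0 0 0 1" --pt "-0.042 0 0.002 0 0 0 1" --pt "-0.047 0 0.002 0 0 0 1" --pt "-0.052 0 0.003 0 0 0 1" --pt "-0.057 0 0.003 0 0 0 1"

```text
time_s: 14.75
eef_pos: [582.2, -284.1, 70.9]
ee_rot: [0.68, 0.733, 0.0, 0.0]
force: [-0.2, -0.7, -0.7]
width: -0.003
grip_force: 0.2
```

>>> move_arm --pt "-0.005 0 0 0 0 0 1" --pt "-0.01 0 0 0 0 0 1" --pt "-0.015 0 0 0 0 0 1" --pt "-0.02 0 0.001 0 0 0 1" --pt "-0.025 0 0.001 0 0 0 1" --pt "-0.03 0 0.001 0 0 0 1" --pt "-0.035 0 0.001 0 0 0 1" --pt "-0.04 0 0.001 0 0 0 1" --pt "-0.05 0 0 0 0 0 1" --pt "-0.06 0 0 0 0 0 1" --pt "-0.07 0 0 0 0 0 1" --pt "-0.07 0 0 0 0 0 1"

```text
time_s: 16.25
eef_pos: [584.8, -319.4, 70.9]
ee_rot: [0.681, 0.733, 0.0, 0.0]
force: [-0.2, -0.4, -0.2]
width: 0.001
grip_force: 0.0
```

```bash
python3 - <<'E'
from h import *
meas(2)
E
```

```text
t 16.250 bumper 270.9944965587986 n13334  tcp s 312.3 l 0.0 h 12.3  F [-0.19 -0.39 -0.17]
t 16.300 bumper 270.67202053824 n13305  tcp s 311.9 l -0.0 h 12.2  F [-0.01  0.21  0.64]
```

>>> move_arm --pt "-0.02 0 -0.03 0 0 0 1" --pt "-0.05 0 -0.1 0 0 0 1" --pt "-0.05 0 -0.2 0 0 0 1" --pt "-0.05 0 -0.2 0 0 0 1" --pt "-0.05 0 -0.2 0 0 0 1" --pt "-0.05 0 -0.2 0 0 0 1"

```text
time_s: 17.1
eef_pos: [585.6, -343.2, 169.2]
ee_rot: [0.68, 0.733, -0.0, -0.001]
force: [-1.0, -0.0, -0.3]
width: 0.001
grip_force: 0.0
```

```bash
python3 - <<'E'
from h import *
meas(2); print(ctrl.hand_in())
E
```

```text
t 17.100 bumper 271.3158688521085 n4855  tcp s 336.1 l -0.9 h 111.9  F [-0.98 -0.01 -0.33]
t 17.150 bumper 271.20775094096535 n4839  tcp s 336.0 l -1.0 h 111.6  F [-0.53  0.25 -0.29]
the job is handed in; nothing more can be done
None
```

I handed the job in, with no verdict returned: the trolley was released on the second press, caught by its bumper and held about 2.5 s some 37 mm short of the stop, then eased down to rest against it with the hand clear; the peak catch force was not measured.

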